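Clear the jammed bushing chute

ROBOT

A 6-joint arm with a two-finger parallel gripper is mounted at the origin on the work surface. World frame = base frame: x ahead of the robot, y to its left, z up, the work surface at z = 0. Lengths are in m, angles in rad, forces in N, time in s.
With the tool pointing down it reaches from about 0.4 to 0.925 m from the base axis. Payload 12.5 kg.
Tool frame: the origin (TCP) lies at the very end of the fingers, on their centre line; the grasp point (between the pads) lies 19 mm behind it (arm.tcp_to_grasp is the distance from the TCP to the grasp point, in m); y points along the fingers, z is the direction in which the jaws open and shut, and the axes are right-handed (so a half turn about y gives the same grasp; the last joint's range is limited). The gripper opens to 95 mm and grips with 3 to 60 N. Pads are 20 mm wide; open, the fingers measure 119 mm over their backs; the gripper's body (75 mm by 180 mm) begins 59 mm behind the grasp point.
Start: joints at [1.072, 0.491, 1.559, -0, 1.092, -0.106], TCP at [0.239, 0.577, 0.215] pointing down, gripper open.
Joint ranges: [-3.1, 3.1], [-0.84, 2.19], [0.05, 2.79], [-1.13, 4.28], [0.06, 2.93], [-2.69, 2.69]. Speed limits (rad/s): [2.22, 2.22, 2.79, 3.14, 3.14, 3.14].

INTERFACE

Orientations are given as a rotation vector (axis times angle).
In Python, from plant import arm gives the robot as it stands.
- The arm moves only by the tool jog_arm, never from a script. Its argument "targets" is text: rows parted by semicolons, each of 5 numbers parted by spaces: the shift along the tool's x, y, z in mm, then the turn about the tool's y in degrees, then the finger opening in mm, from 0 to 95.1. A call has 1 to 12 rows; each row shifts and turns the pose as measured when the row begins, along the tool's axes as they then stand; what a row does not reach is not made up. A row lasts 1/8 s, in which the tool goes at most 62.5 mm and 10.7 degrees, less where a joint would pass 70% of its speed; a pose out of reach is approached as far as the arm can. A call with a gripper value outside its range is refused whole. The fingers move at their own pace and stop on an object; the grip force is fixed at half the most. Time passes only in rows, so rows that do not move let the fingers close. It gives the time, the measured TCP pose, the force and the opening at its end, in the units of the state.
- arm.read_state(): the state, without advancing time (a new reading comes with each control period).
- arm.camera(name): name is "scene" or "side" or "wrist"; returns a dict with "img" (480x640x3 uint8, red, green, blue), "fx", "fy", "cx", "cy" (pixels), "cam_to_world" (4x4, takes a point from camera to world coordinates); the wrist camera has in their place "tool_from_camera" (4x4, takes a point from camera to tool coordinates, whose origin is the TCP and whose axes are the tool frame's). Camera axes: x right, y up, looking along -z (the intrinsics and any distortion apply to the point x, -y, -z); pixel columns grow to the right and rows downward; lengths in m; the calibration is good to about 2 mm. A picture is of the moment at which its call begins: read the wrist's pose just before it. There is no depth.
- arm.hand_in(): hands the job in, once; it reports no verdict.
Trained networks look in the newest picture that a camera, given by its name, has taken for a name from the list of things; names that differ only in an ending like _2 or _b are one class to them, and where a whole thing is asked for, a point or a joint stands for the part that bears it (a point fixed in the world has none). Each returns a list of dicts, best first, with "p" (0 to 1); they miss things now and then, are a little off and sometimes report something else, mostly with a low value. They report only what shows in the picture. A call takes as long as a camera call. They do not tell look-alikes from the thing itself.
- arm.look_for(camera, target): "at" ([column, row] in pixels, amid what is visible of it).
- arm.outline_of(camera, target): "pixels" (480x640 bool, what is visible of it) and "at" ([column, row] in pixels, amid what is visible of it).
The state is a dict: "t": time; "joint_pos": joint angles; "qvel": joint speeds; "effort": joint torques, N m; "tool_pos": TCP position; "tcp_rot": TCP orientation; "wrist_force": force on the tool from outside, world axes, zero at the start; "wrist_torque": the same for the moment, N m; "finger_gap": opening from 0.0 (shut) to 1.0 (fully open).
Only numpy, scipy, OpenCV 4.12 (cv2) and the standard library are available. Lean on these libraries where they do the work, as an engineer would, in place of code of your own. Each camera call takes 0.05 s, during which the arm holds its last target.

TASK

On the parts bench, a flanged stud mount has got into the sloping feed chute and is caught across it, so the bushings behind it cannot come down. Lift that mount out, so that the bushings roll down to the stop at the low end, and stand the mount upright on its rubber foot in the low, empty, open grey tray.

Things in the scene. Friction and masses are not known exactly. Their poses are not given: they have to be found in the camera images.
- mount: Jammed mount: black rubber foot (diameter 44, 30 mm high), steel flange on it (30 x 92 x 6 mm, long way along y), then a steel stud, diameter 14, from 36 to 88 mm above the underside: grip it there. Origin: centre of the underside; z along the stud. Its ears lie on the chute's low walls against the step; z leans 12 degrees with the chute. Lifts freely, 0.2-0.45 kg. A twin on the bench is a bystander.
- bushing_rear: Rear one of two like bushings held up behind the mount: steel and rubber cylinder, diameter 40, 48 mm long, lying across the chute. Origin: its centre; y along its axis (turns as it rolls). The front bushing lies between it and the mount. With the mount gone both roll down by themselves, the front one to the end stop, this one behind it.
- chute: Fixed aluminium trough, 280 mm long, 54 mm wide inside, walls 6 mm, falling 12 degrees towards its -x. Origin: on the bench under its middle; x uphill (level), y across, z up. Its floor is at z = 75 mm at x = 0. Walls stand 32 mm above its floor uphill of x = 0, 52 mm downhill: that step catches the mount. A 30 mm stop closes the low end. When down, the rear bushing is at x = -67, z = 81 mm.
- tray: Fixed, empty, open tray of plain grey plastic, 170 x 170 mm outside, 45 mm high, walls and floor 5 mm thick. Origin: centre of its underside; z up. It stands beside the chute, on either side; a taller cardboard carton of bushings, a bystander, stands on the other side.
There are look-alikes about, which are no part of the job. What is shaped like the bushing_rear but green is not meant. Leave any purple look-alike of the mount alone.

How it is judged:
By the outcome, as a careful person would: the job done as asked, in the order asked, and still so for the second after the job is handed in, with the robot touching nothing.
It also fails if it takes over 38 s, if anything falls off the work surface, if the arm or the gripper's body presses on something with over 40 N, if the wrist force passes 120 N, or if a joint passes its speed limit or range.

## Working session

There is one attempt and no reset: what is moved stays moved. The work goes in short steps, Python scripts to look and compute and a tool call to move; the robot and the scene stay as the last step left them, time stands still between calls to the robot, and variables do not carry over. Pictures are saved under pics/ and viewed, and the job is handed in when it is done.

Besides the shell and the picture viewer there is one more tool, called after "Call:" as name(argument=value, ...), one argument or row to a line, values as JSON. jog_arm: Moves the arm, as the interface text tells. Its arguments: {"type":"object","properties":{"targets":{"type":"string"}},"required":["targets"]}

```bash
ls; mkdir -p pics
cat > h.py <<'E'
import numpy as np, cv2
from scipy.spatial.transform import Rotation as R
E
python3 - <<'E'
from plant import arm
import numpy as np,cv2
s=arm.read_state();print(s)
for n in("scene","side","wrist"):
    c=arm.camera(n);cv2.imwrite(f"pics/{n}0.png",c["img"][:,:,::-1])
    print(n,{k:np.round(v,4).tolist() for k,v in c.items() if k!="img"})
    for t in("mount","bushing_rear","chute","tray"):
        print(t,[(np.round(d["at"]).tolist(),round(d["p"],2)) for d in arm.look_for(n,t)])
E
```

```text
pics
{'t': 0.0, 'joint_pos': array([ 1.07243743e+00,  4.91581584e-01,  1.55942721e+00, -2.94368211e-05,
        1.09170302e+00, -1.05638437e-01]), 'qvel': array([-0.00043356,  0.00023402,  0.00011542, -0.00010594, -0.00191514,
        0.00012713]), 'effort': array([-4.15006056e-03, -6.12647367e+01, -2.58163083e+01,  6.91078696e-02,
        4.83245426e-02, -1.12760908e-04]), 'tool_pos': array([0.23908473, 0.57720952, 0.21405573]), 'tcp_rot': array([-1.54983242,  0.30836123, -0.30787489]), 'wrist_force': array([-0.33352097, -0.1621462 ,  0.1375875 ]), 'wrist_torque': array([-0.01521395, -0.02638877,  0.02911082]), 'finger_gap': 1.0008598364323125}
scene {'fx': 529.5837, 'fy': 529.5837, 'cx': 315.0573, 'cy': 237.484, 'cam_to_world': [[-0.6087, -0.4609, 0.6457, 1.2074], [0.7933, -0.3415, 0.504, 0.4472], [-0.0118, 0.8191, 0.5736, 0.6105], [0.0, 0.0, 0.0, 1.0]]}
mount [([230.0, 253.0], 0.74), ([342.0, 210.0], 0.59)]
bushing_rear [([302.0, 227.0], 0.98), ([250.0, 312.0], 0.95)]
chute [([334.0, 250.0], 0.67)]
tray [([499.0, 294.0], 0.78)]
side {'fx': 555.6305, 'fy': 555.6305, 'cx': 317.9717, 'cy': 235.1203, 'cam_to_world': [[-0.9322, 0.2791, -0.2305, 0.3757], [-0.3618, -0.7, 0.6157, 0.6459], [0.0105, 0.6573, 0.7535, 0.8647], [0.0, 0.0, 0.0, 1.0]]}
mount [([319.0, 187.0], 0.96), ([342.0, 227.0], 0.77), ([306.0, 211.0], 0.29)]
bushing_rear [([305.0, 210.0], 0.87), ([246.0, 223.0], 0.81)]
chute [([355.0, 257.0], 0.57)]
tray [([331.0, 397.0], 0.86)]
wrist {'fx': 377.2736, 'fy': 377.2736, 'cx': 319.1759, 'cy': 240.7084, 'tool_from_camera': [[0.0008, -0.964, -0.2658, -0.0746], [0.0011, 0.2658, -0.964, -0.1712], [1.0, 0.0004, 0.0013, -0.0004], [0.0, 0.0, 0.0, 1.0]]}
mount []
bushing_rear []
chute []
tray []
```

View pics/scene0.png

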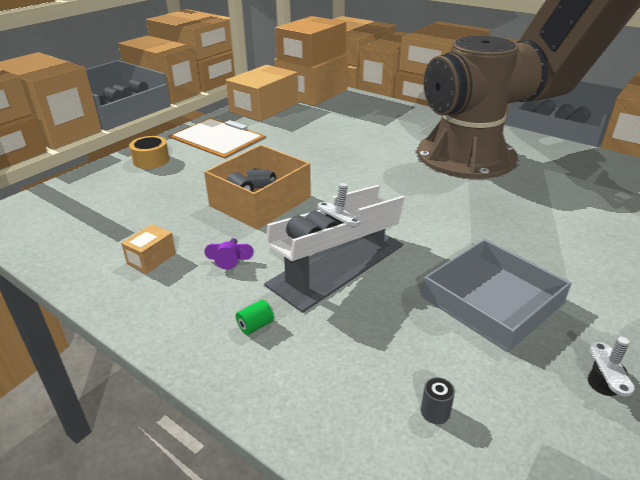

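View pics/side0.png

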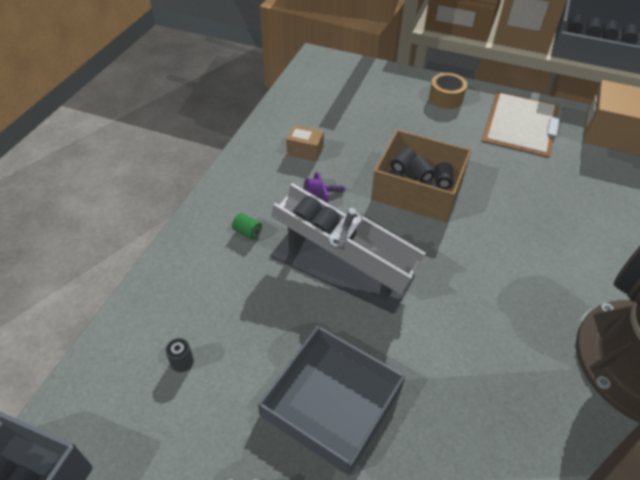

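View pics/wrist0.png

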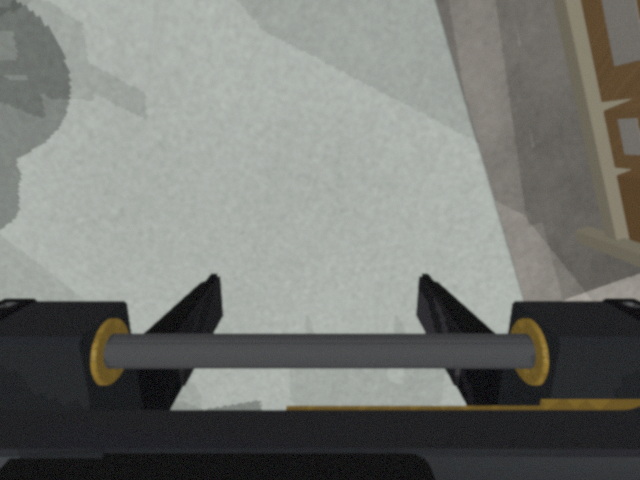

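Run:
```python
import cv2
a=cv2.imread("pics/scene0.png");b=cv2.imread("pics/side0.png")
cv2.imwrite("pics/z1.png",cv2.resize(a[160:320,250:450],None,fx=4,fy=3.75,interpolation=cv2.INTER_CUBIC)[:600])
cv2.imwrite("pics/z2.png",cv2.resize(b[170:320,250:450],None,fx=4,fy=4,interpolation=cv2.INTER_CUBIC))
```

```text
(no output)
```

View pics/z1.png

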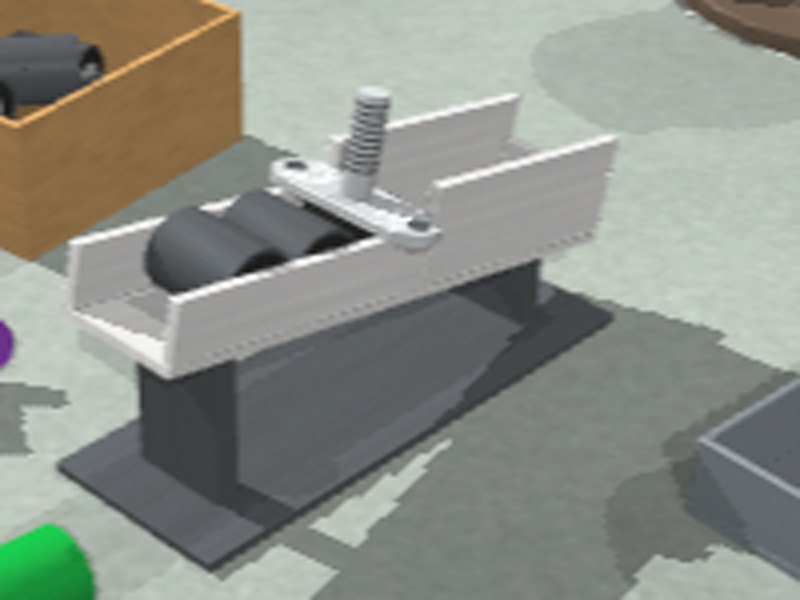

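View pics/z2.png

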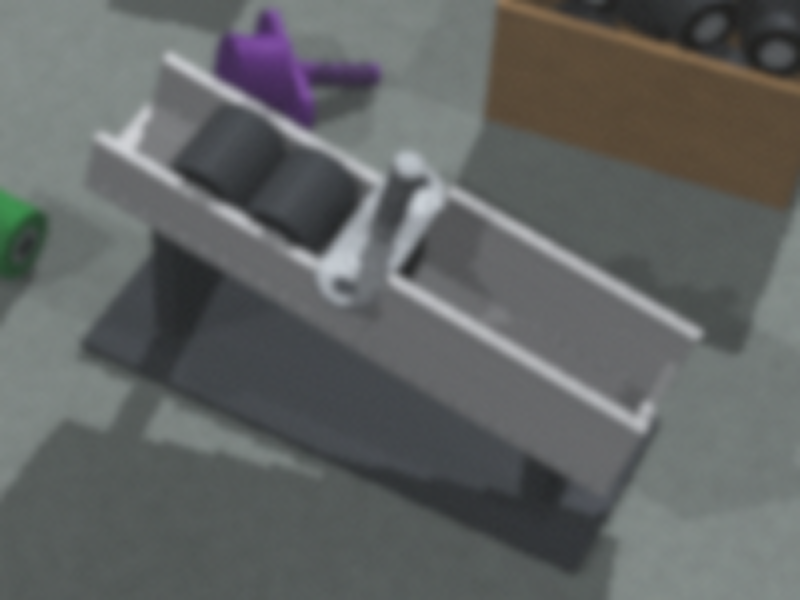

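```bash
cat >> h.py <<'E'
CAL={"scene":(529.5837,315.0573,237.484,[[-0.6087,-0.4609,0.6457,1.2074],[0.7933,-0.3415,0.504,0.4472],[-0.0118,0.8191,0.5736,0.6105]]),
"side":(555.6305,317.9717,235.1203,[[-0.9322,0.2791,-0.2305,0.3757],[-0.3618,-0.7,0.6157,0.6459],[0.0105,0.6573,0.7535,0.8647]])}
def ray(cam,p):
    f,cx,cy,T=CAL[cam];T=np.array(T)
    d=T[:,:3]@np.array([(p[0]-cx)/f,-(p[1]-cy)/f,-1.]);return T[:,3],d/np.linalg.norm(d)
def proj(cam,X):
    f,cx,cy,T=CAL[cam];T=np.array(T);c=T[:,:3].T@(np.array(X)-T[:,3]);return np.array([cx-f*c[0]/c[2],cy+f*c[1]/c[2]])
def tri(a,b):
    (o,d),(p,e)=ray("scene",a),ray("side",b)
    s=np.linalg.lstsq(np.c_[d,-e],p-o,rcond=None)[0]
    A,B=o+s[0]*d,p+s[1]*e
    return (A+B)/2,np.linalg.norm(A-B)
def onz(cam,p,z):
    o,d=ray(cam,p);return o+d*(z-o[2])/d[2]
E
python3 - <<'E'
from h import *
zs=lambda p:(250+p[0]/4,160+p[1]/3.75)
zd=lambda p:(250+p[0]/4,170+p[1]/4)
for n,a,b in [("top",(374,92),(408,160)),("base",(357,190),(372,282)),("hiC",(75,240),(170,55)),("hiT",(178,297),(98,135)),("loC",(518,96),(700,333)),("loT",(615,140),(640,425)),
 ("earC",(294,164),(428,190)),("earT",(418,228),(343,285))]:
    print(n,np.round(tri(zs(a),zd(b)),4) if 0 else [np.round(q,4) for q in tri(zs(a),zd(b))])
for cam,ps in (("scene",[(485,240),(570,287),(509,347),(422,282)]),("side",[(320,329),(404,377),(348,467),(261,408)])):
    P=np.array([onz(cam,p,.045) for p in ps]);print(cam,P.round(4).tolist(),P.mean(0).round(4),np.linalg.norm(np.diff(P,axis=0),axis=1))
E
```

```text
top [array([0.555 , 0.0007, 0.1674]), np.float64(0.0006)]
base [array([0.5628, 0.0085, 0.1102]), np.float64(0.025)]
hiC [array([ 0.6896, -0.0512,  0.1374]), np.float64(0.001)]
hiT [array([0.6991, 0.0104, 0.1385]), np.float64(0.001)]
loC [array([ 0.4171, -0.0089,  0.0997]), np.float64(0.0014)]
loT [array([0.4286, 0.0513, 0.1001]), np.float64(0.002)]
earC [array([ 0.555 , -0.0397,  0.1119]), np.float64(0.0051)]
earT [array([0.5704, 0.0356, 0.1153]), np.float64(0.0005)]
scene [[0.3913, 0.2061, 0.045], [0.4352, 0.3695, 0.045], [0.6222, 0.3391, 0.045], [0.5673, 0.1709, 0.045]] [0.504  0.2714 0.045 ] [0.1691138  0.18950874 0.17696054]
side [[0.5463, 0.173, 0.045], [0.389, 0.2065, 0.045], [0.4265, 0.3721, 0.045], [0.5802, 0.3375, 0.045]] [0.4855 0.2723 0.045 ] [0.1608648  0.16975966 0.15752643]
```

```bash
cat >> h.py <<'E'
def plan(s,goal,zaxis):
    M=R.from_rotvec(s["tcp_rot"]).as_matrix()
    d=M.T@(np.array(goal)-s["tool_pos"])*1e3
    v=M.T@np.array(zaxis); ang=np.degrees(np.arctan2(v[0],v[2])); 
    ang=(ang+90)%180-90
    print("axes x,y,z:",M.T.round(3).tolist(),"pos",s["tool_pos"].round(4)); print("shift mm",d.round(1),"turn",round(ang,1))
E
python3 - <<'E'
from plant import arm
from h import *
s=arm.read_state(); plan(s,[.557,0.0,.24],[.151,.988,0]); print(s["joint_pos"])
E
```

```text
axes x,y,z: [[0.924, -0.383, 0.0], [0.0, 0.0, -1.0], [0.383, 0.924, 0.0]] pos [0.2392 0.5774 0.2147]
shift mm [ 514.6  -25.3 -411.8] turn -13.8
[ 1.07240526e+00  4.90863245e-01  1.55888501e+00 -1.72834057e-05
  1.09171311e+00 -1.05599554e-01]
```

Call:
jog_arm(
  targets="0 -15 0 -7 95; 0 -10 0 -7 95; 30 0 -40 0 95; 30 0 -40 0 95; 30 0 -40 0 95; 30 0 -40 0 95; 30 0 -40 0 95; 30 0 -40 0 95; 30 0 -40 0 95; 30 0 -40 0 95; 30 0 -40 0 95; 30 0 -40 0 95",
)

```text
t: 2.25
tool_pos: [0.4868, 0.1287, 0.2413]
tcp_rot: [-1.566, 0.103, -0.109]
wrist_force: [1.6, 0.3, 0.1]
finger_gap: 1.003
```

Run:
```python
from plant import arm
from h import *
s=arm.read_state(); plan(s,[.557,0.0,.24],[.151,.988,0]); print(s["t"])
```

```text
axes x,y,z: [[0.991, -0.134, 0.004], [0.004, 0.002, -1.0], [0.134, 0.991, 0.002]] pos [0.4868 0.1287 0.2413]
shift mm [  86.9    1.3 -118.2] turn 1.0
2.25
```

Call:
jog_arm(
  targets="29 0 -40 1 95; 29 0 -40 0 95; 28 0 -38 0 95; 0 0 0 0 95; 0 0 0 0 95",
)

```text
t: 2.88
tool_pos: [0.5573, -0.0079, 0.2415]
tcp_rot: [-1.565, 0.119, -0.127]
wrist_force: [0.7, -0.3, -0.3]
finger_gap: 1.001
```

```bash
cat >> h.py <<'E'
def wray(s,c,p):
    M=R.from_rotvec(s["tcp_rot"]).as_matrix();T=np.array(c["tool_from_camera"])
    d=np.array([(p[0]-c["cx"])/c["fx"],-(p[1]-c["cy"])/c["fy"],-1.])
    return M@T[:3,3]+s["tool_pos"], M@T[:3,:3]@d
def wonz(s,c,p,z):
    o,d=wray(s,c,p);return o+d*(z-o[2])/d[2]
E
python3 - <<'E'
from plant import arm
from h import *
import pickle
s=arm.read_state(); plan(s,[.557,0.0,.24],[.151,.988,0]); print(s["t"])
c=arm.camera("wrist");cv2.imwrite("pics/w1.png",c["img"][:,:,::-1]);pickle.dump((s,c),open("w1.pkl","wb"))
for t in("mount","bushing_rear","chute","tray"):
        print(t,[(np.round(d["at"]).tolist(),round(d["p"],2)) for d in arm.look_for("wrist",t)])
E
```

```text
axes x,y,z: [[0.988, -0.156, 0.005], [0.005, 0.002, -1.0], [0.156, 0.988, 0.003]] pos [ 0.5573 -0.0079  0.2415]
shift mm [-1.5  1.5  7.7] turn -0.3
2.875
mount [([330.0, 240.0], 0.64), ([168.0, 301.0], 0.56)]
bushing_rear [([332.0, 322.0], 0.68), ([343.0, 395.0], 0.63)]
chute [([328.0, 154.0], 0.86)]
tray [([566.0, 93.0], 0.98)]
```

View pics/w1.png

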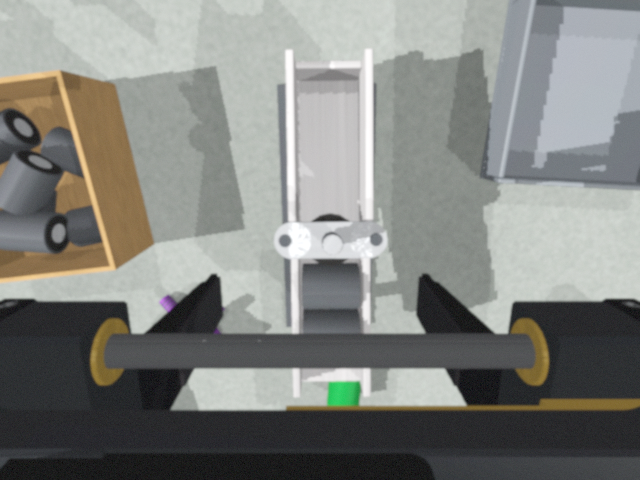

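Run:
```python
from h import *
import pickle
s,c=pickle.load(open("w1.pkl","rb"))
print("top",wonz(s,c,(333,243),.167).round(4))
e=[wonz(s,c,p,.114) for p in((286,240),(377,240))];print("ears",np.round(e,4),np.mean(e,0).round(4))
d=e[1]-e[0];print(np.linalg.norm(d),np.degrees(np.arctan2(-d[0],d[1])))
lo=[wonz(s,c,p,.0997) for p in((290,50),(369,50))];print("lo",np.round(lo,4))
im=c["img"][:,:,::-1];cv2.imwrite("pics/w1z.png",cv2.resize(im[180:300,250:410],None,fx=5,fy=5,interpolation=cv2.INTER_CUBIC))
g=[];
plan(s,list(wonz(s,c,(333,243),.167)[:2])+[.133],[.151,.988,0])
```

```text
top [0.5537 0.0017 0.167 ]
ears [[ 0.5604 -0.0363  0.114 ]
 [ 0.5722  0.0374  0.114 ]] [0.5663 0.0006 0.114 ]
0.07470634563824625 -9.054801415962046
lo [[ 0.4184 -0.0084  0.0997]
 [ 0.4277  0.0504  0.0997]]
axes x,y,z: [[0.988, -0.156, 0.005], [0.005, 0.002, -1.0], [0.156, 0.988, 0.003]] pos [ 0.5573 -0.0079  0.2415]
shift mm [ -5.6 108.5   8.6] turn -0.3
```

View pics/w1z.png

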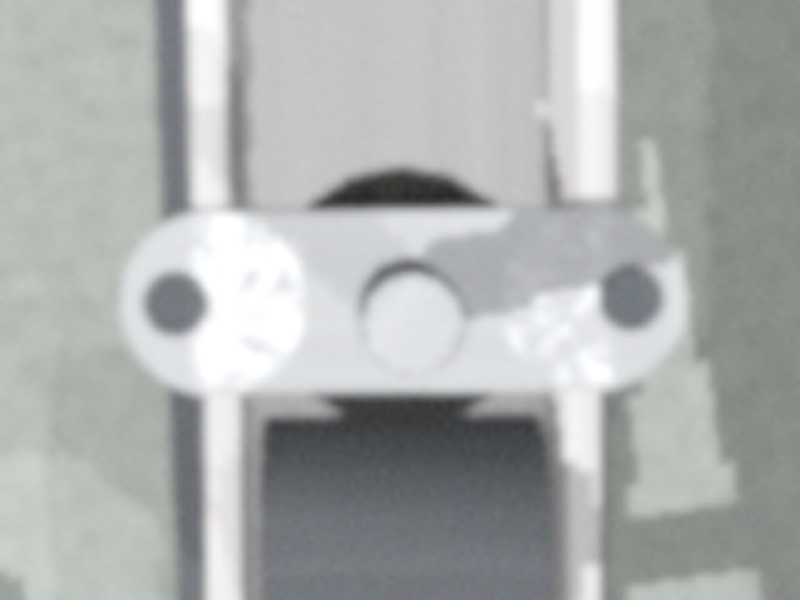

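Call:
jog_arm(
  targets="-3 20 8 0 95; 0 30 0 0 95; 0 25 0 0 95; 0 16 0 0 95; 0 10 0 0 95; 0 0 0 0 95; 0 0 0 0 95",
)

```text
t: 4.0
tool_pos: [0.5563, 0.0054, 0.1401]
tcp_rot: [-1.565, 0.11, -0.125]
wrist_force: [-0.2, -0.1, -0.7]
finger_gap: 0.998
```

Run:
```python
from plant import arm
from h import *
s=arm.read_state(); plan(s,[.557,0.001,.133],[.151,.988,0]); print(s["t"],s["wrist_force"])
c=arm.camera("wrist");cv2.imwrite("pics/w2.png",c["img"][:,:,::-1])
c=arm.camera("scene");cv2.imwrite("pics/s2.png",cv2.resize(c["img"][100:300,220:480,::-1],None,fx=3,fy=3))
```

```text
axes x,y,z: [[0.989, -0.149, 0.009], [0.01, 0.002, -1.0], [0.149, 0.989, 0.003]] pos [0.5563 0.0054 0.1401]
shift mm [ 1.3  7.1 -4.3] turn 0.1
4.0 [-0.16231167 -0.05757948 -0.73149834]
```

View pics/w2.png

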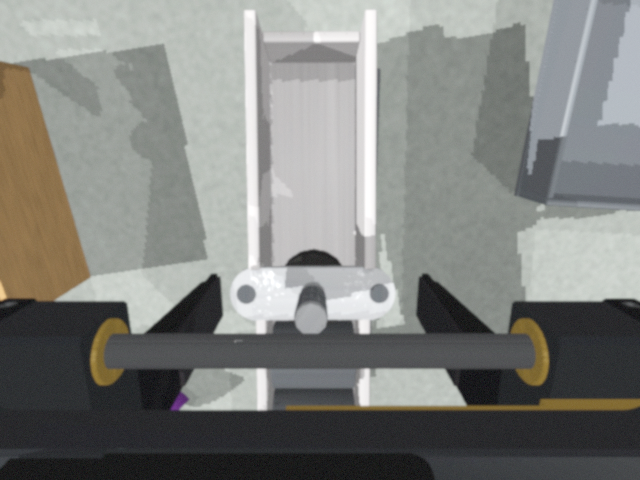

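View pics/s2.png

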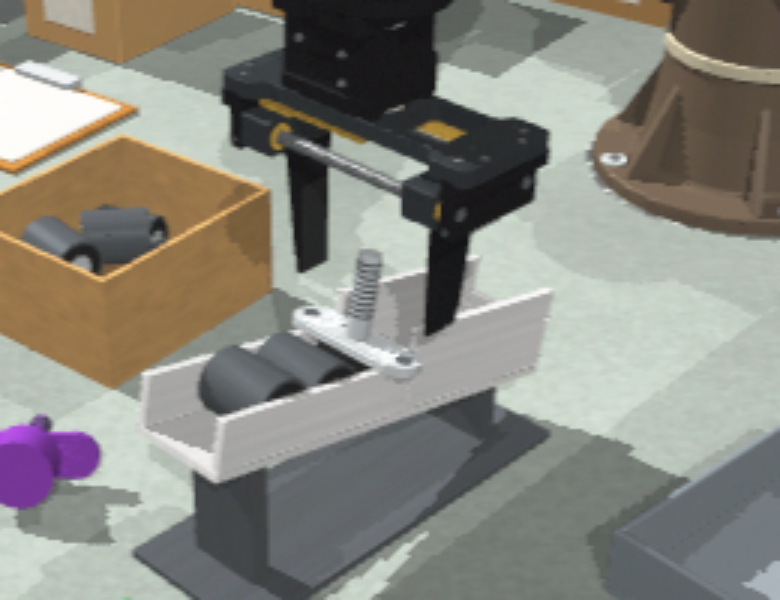

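Call:
jog_arm(
  targets="1 5 -4 0 95; 0 3 0 0 95; 0 0 0 0 95",
)

```text
t: 4.47
tool_pos: [0.557, 0.0007, 0.1323]
tcp_rot: [-1.565, 0.109, -0.126]
wrist_force: [-0.4, 0.4, -0.3]
finger_gap: 1.001
```

Run:
```python
from plant import arm
from h import *
s=arm.read_state(); plan(s,[.557,0.001,.133],[.151,.988,0]); print(s["t"],s["wrist_force"])
c=arm.camera("wrist");cv2.imwrite("pics/w3.png",c["img"][240:480,160:480,::-1])
print(wonz(s,c,(316,330),.167))
```

```text
axes x,y,z: [[0.989, -0.149, 0.011], [0.011, 0.001, -1.0], [0.149, 0.989, 0.003]] pos [0.557  0.0007 0.1323]
shift mm [-0.  -0.7  0.3] turn 0.1
4.475 [-0.36886311  0.42421742 -0.34213849]
[ 0.55640073 -0.00113629  0.167     ]
```

View pics/w3.png

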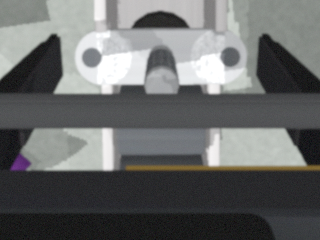

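Call:
jog_arm(
  targets="0 0 0 0 40; 0 0 0 0 0; 0 0 0 0 0; 0 0 0 0 0; 0 0 0 0 0; 0 0 0 0 0; 0 0 0 0 0; 0 0 0 0 0",
)

```text
t: 5.52
tool_pos: [0.5571, 0.0008, 0.1326]
tcp_rot: [-1.565, 0.109, -0.126]
wrist_force: [0.2, 0.0, -0.3]
finger_gap: 0.216
```

Call:
jog_arm(
  targets="0 0 0 0 0; 0 0 0 0 0; 0 0 0 0 0; 0 0 0 0 0",
)

```text
t: 6.02
tool_pos: [0.5571, 0.0009, 0.1326]
tcp_rot: [-1.565, 0.109, -0.126]
wrist_force: [-0.7, 0.7, -0.3]
finger_gap: 0.142
```

Call:
jog_arm(
  targets="-2 -10 0 0 0; -3 -14 0 0 0; -4 -20 0 0 0; -2 -25 0 0 0; 0 -30 0 0 0; 0 -30 0 0 0; 0 -20 0 0 0; 0 0 0 0 0",
)

```text
t: 7.02
tool_pos: [0.5407, 0.0028, 0.2913]
tcp_rot: [-1.565, 0.11, -0.125]
wrist_force: [-0.2, 0.6, -2.8]
finger_gap: 0.142
```

Run:
```python
from plant import arm
from h import *
s=arm.read_state(); print(s["t"],s["wrist_force"],s["finger_gap"]);plan(s,[.487,0.272,.26],[.151,.988,0])
c=arm.camera("scene");cv2.imwrite("pics/s4.png",c["img"][:,:,::-1])
c=arm.camera("wrist");cv2.imwrite("pics/w4.png",c["img"][:,:,::-1])
print([(np.round(d["at"]).tolist(),round(d["p"],2)) for d in arm.look_for("scene","bushing_rear")])
```

```text
7.025 [-0.20181601  0.61416772 -2.80424932] 0.141850523610384
axes x,y,z: [[0.989, -0.149, 0.009], [0.01, 0.002, -1.0], [0.149, 0.989, 0.003]] pos [0.5407 0.0028 0.2913]
shift mm [-93.4  31.2 258.1] turn 0.1
[([252.0, 314.0], 0.66), ([356.0, 205.0], 0.6)]
```

View pics/s4.png

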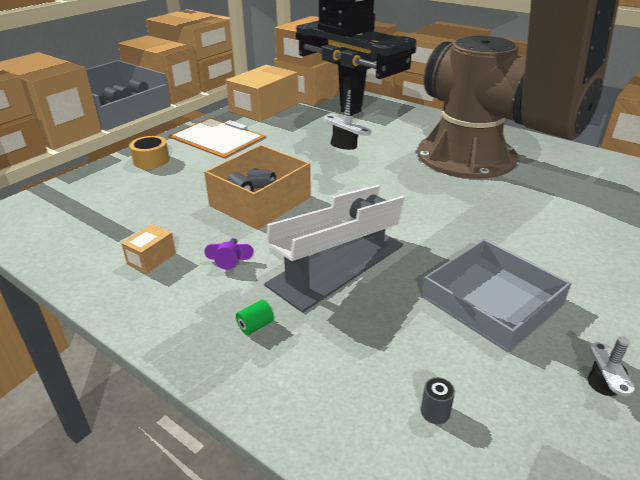

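View pics/w4.png

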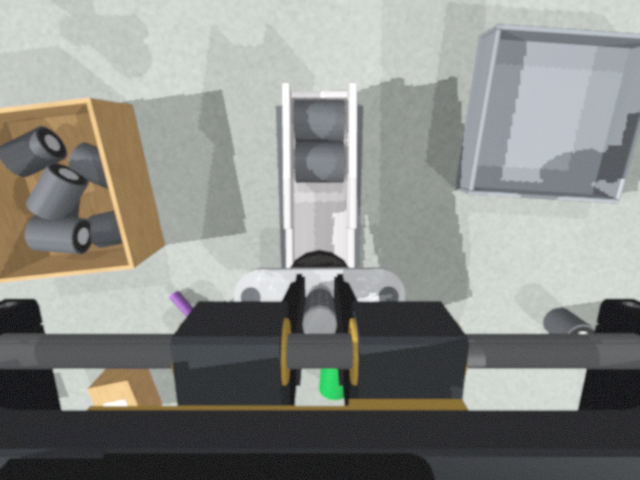

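Run:
```python
from plant import arm
from h import *
s=arm.read_state();c=arm.camera("wrist")
P=[wonz(s,c,p,.045) for p in((499,25),(459,190),(618,202))];print(np.round(P,4),np.linalg.norm(P[0]-P[2]),(P[0]+P[2])/2)
ctr=(P[0]+P[2])/2
plan(s,[.477,.272,.2],[.151,.988,0])
```

```text
[[0.3892 0.2045 0.045 ]
 [0.5465 0.1573 0.045 ]
 [0.5863 0.3314 0.045 ]] 0.23445358312375875 [0.48778058 0.26793585 0.045     ]
axes x,y,z: [[0.989, -0.149, 0.005], [0.006, 0.002, -1.0], [0.149, 0.989, 0.003]] pos [0.5402 0.0029 0.2888]
shift mm [-103.1   88.9  256.5] turn 0.1
```

Call:
jog_arm(
  targets="-8 0 20 0 0; -14 0 35 0 0; -16 0 40 0 0; -16 0 40 0 0; -16 0 40 0 0; -16 0 40 0 0; -12 20 28 0 0; -5 25 12 0 0; 0 20 0 0 0; 0 15 0 0 0; 0 0 0 0 0; 0 0 0 0 0",
)

```text
t: 8.72
tool_pos: [0.4713, 0.2779, 0.1966]
tcp_rot: [-1.57, 0.128, -0.11]
wrist_force: [-0.2, 0.2, -2.4]
finger_gap: 0.142
```

Run:
```python
from plant import arm
from h import *
s=arm.read_state(); print(s["t"],s["wrist_force"],s["finger_gap"]);plan(s,[.477,0.271,.065],[.151,.988,0])
for n in("scene","side","wrist"):
    c=arm.camera(n);im=c["img"][:,:,::-1]
    if n=="scene":im=cv2.resize(im[180:380,380:640],None,fx=3,fy=3)
    cv2.imwrite(f"pics/{n}5.png",im)
```

```text
8.725 [-0.24583456  0.20638919 -2.38624031] 0.14228252332100053
axes x,y,z: [[0.989, -0.151, -0.011], [-0.011, -0.002, -1.0], [0.151, 0.989, -0.003]] pos [0.4713 0.2779 0.1966]
shift mm [  8.1 131.6  -5.5] turn 0.0
```

View pics/scene5.png

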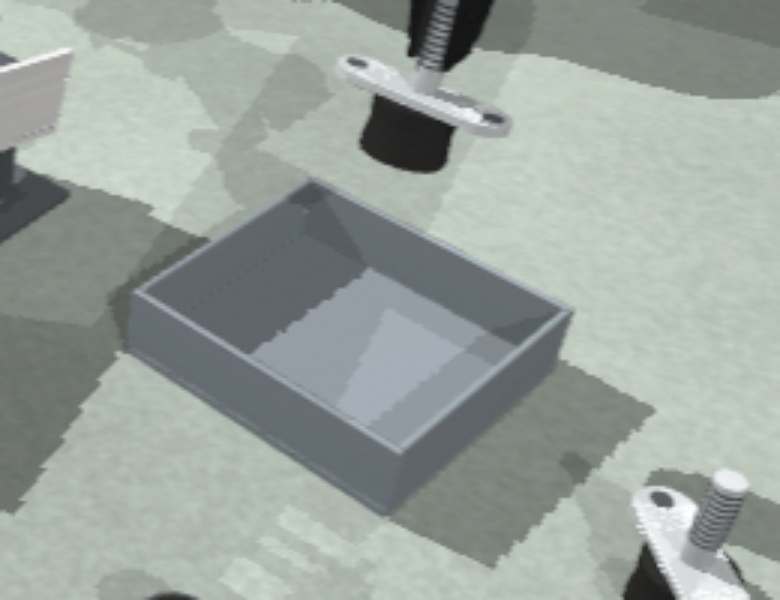

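View pics/wrist5.png

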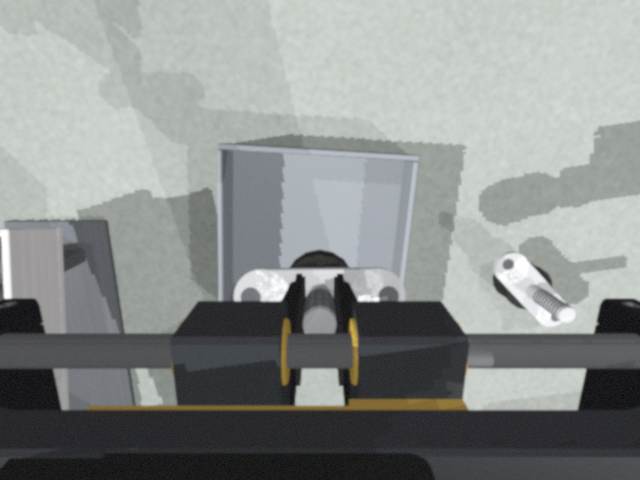

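Call:
jog_arm(
  targets="8 20 -5 0 0; 0 30 0 0 0; 0 30 0 0 0; 0 20 0 0 0; 0 12 0 0 0; 0 4 0 0 0; 0 0 0 0 0",
)

```text
t: 9.75
tool_pos: [0.4808, 0.2722, 0.0822]
tcp_rot: [-1.565, 0.121, -0.118]
wrist_force: [-0.1, 0.8, -2.5]
finger_gap: 0.139
```

Run:
```python
from plant import arm
from h import *
s=arm.read_state(); print(s["t"],s["wrist_force"],s["finger_gap"]);plan(s,[.477,0.271,.06],[.151,.988,0])
for n in("scene","side"):
    c=arm.camera(n);im=c["img"][:,:,::-1]
    im=cv2.resize(im[180:380,380:640],None,fx=3,fy=3) if n=="scene" else cv2.resize(im[280:480,200:460],None,fx=3,fy=3)
    cv2.imwrite(f"pics/{n}6.png",im)
```

```text
9.75 [-0.06808247  0.823518   -2.46908295] 0.1388815939299415
axes x,y,z: [[0.988, -0.152, -0.002], [-0.002, 0.002, -1.0], [0.152, 0.988, 0.002]] pos [0.4808 0.2722 0.0822]
shift mm [-3.5 22.2 -1.8] turn -0.0
```

View pics/scene6.png

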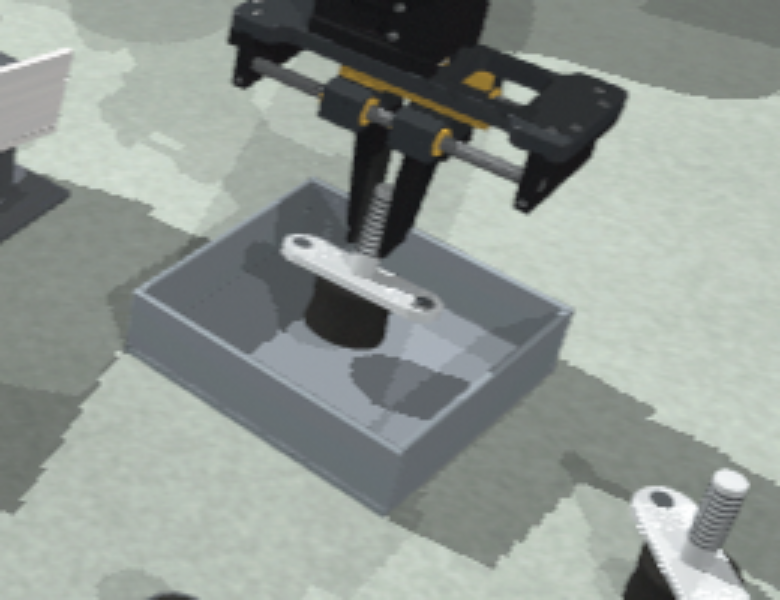

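View pics/side6.png

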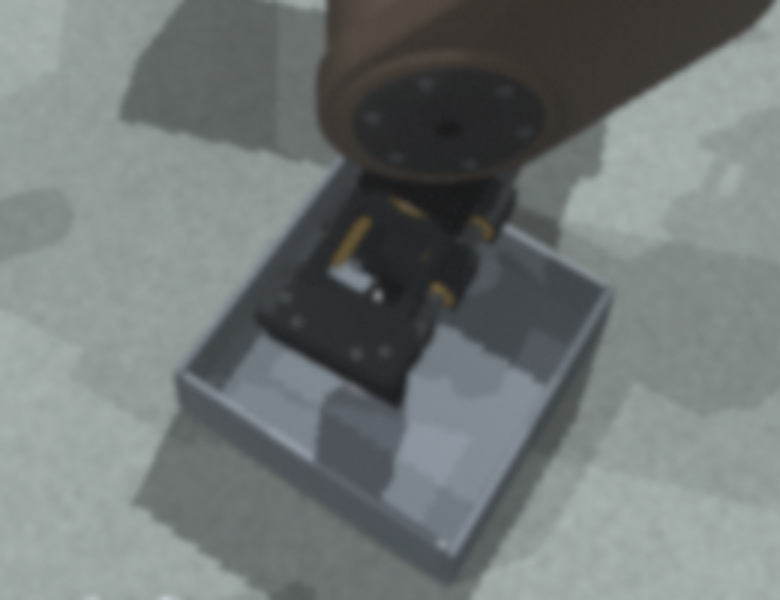

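Call:
jog_arm(
  targets="0 10 0 0 0; 0 6 0 0 0; 0 2 0 0 0; 0 0 0 0 0",
)

```text
t: 10.35
tool_pos: [0.4811, 0.2724, 0.0639]
tcp_rot: [-1.565, 0.12, -0.119]
wrist_force: [0.2, -0.7, -3.1]
finger_gap: 0.141
```

Call:
jog_arm(
  targets="0 2 0 0 0; 0 0 0 0 0",
)

```text
t: 10.6
tool_pos: [0.4812, 0.2725, 0.062]
tcp_rot: [-1.564, 0.119, -0.119]
wrist_force: [0.0, -0.5, -3.4]
finger_gap: 0.142
```

Call:
jog_arm(
  targets="0 2 0 0 0; 0 0 0 0 0",
)

```text
t: 10.85
tool_pos: [0.4819, 0.2727, 0.0616]
tcp_rot: [-1.564, 0.118, -0.121]
wrist_force: [-1.5, -0.4, -0.5]
finger_gap: 0.141
```

Call:
jog_arm(
  targets="4 1 0 0 0; 4 0 0 0 0; 4 0 0 0 0; 0 0 0 0 0",
)

```text
t: 11.35
tool_pos: [0.4938, 0.2709, 0.061]
tcp_rot: [-1.564, 0.119, -0.12]
wrist_force: [-2.6, 0.6, 3.1]
finger_gap: 0.14
```

Run:
```python
from plant import arm
from h import *
s=arm.read_state(); print(s["t"],s["wrist_force"],s["finger_gap"])
c=arm.camera("scene");im=c["img"][:,:,::-1]
cv2.imwrite(f"pics/scene7.png",cv2.resize(im[180:380,380:640],None,fx=3,fy=3))
```

```text
11.35 [-2.61231505  0.58740017  3.09750179] 0.13959142651312048
```

View pics/scene7.png

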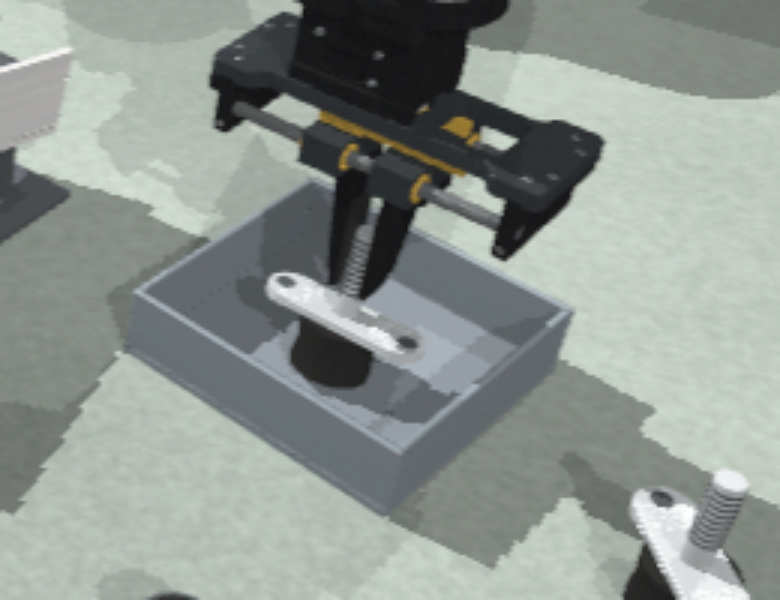

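Call:
jog_arm(
  targets="0 0 0 0 30; 0 0 0 0 50; 0 0 0 0 60; 0 0 0 0 60; 0 0 0 0 60; 0 0 0 0 60",
)

```text
t: 12.15
tool_pos: [0.4948, 0.2711, 0.061]
tcp_rot: [-1.563, 0.117, -0.122]
wrist_force: [0.1, 0.2, 0.1]
finger_gap: 0.626
```

Run:
```python
from plant import arm
from h import *
s=arm.read_state(); print(s["t"],s["wrist_force"],s["finger_gap"])
c=arm.camera("scene");im=c["img"][:,:,::-1]
cv2.imwrite(f"pics/scene8.png",cv2.resize(im[180:380,380:640],None,fx=3,fy=3))
```

```text
12.15 [0.09492788 0.18170513 0.13248394] 0.6259220362457277
```

View pics/scene8.png

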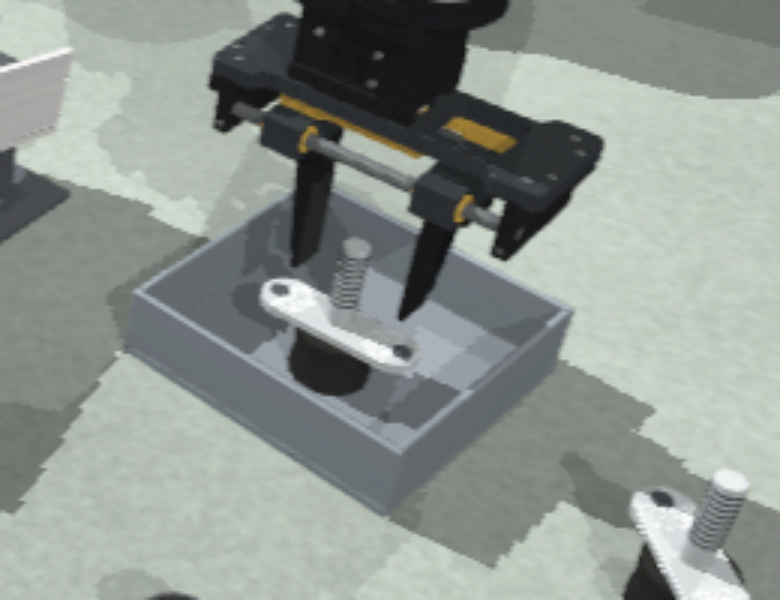

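Call:
jog_arm(
  targets="0 -15 0 0 60; 0 -30 0 0 60; 0 -40 0 0 60; 0 -40 0 0 60; -30 -20 0 0 60; -40 0 0 0 60; 0 0 0 0 60; 0 0 0 0 60",
)

```text
t: 13.2
tool_pos: [0.4241, 0.2812, 0.2177]
tcp_rot: [-1.56, 0.113, -0.126]
wrist_force: [1.4, -0.2, -0.3]
finger_gap: 0.632
```

Run:
```python
from plant import arm
from h import *
s=arm.read_state(); print(s["t"],s["wrist_force"],s["finger_gap"],s["tool_pos"])
for n in("scene","side"):
    c=arm.camera(n);cv2.imwrite(f"pics/{n}9.png",c["img"][:,:,::-1])
    for t in("mount","bushing_rear"): print(n,t,[(np.round(d["at"]).tolist(),round(d["p"],2)) for d in arm.look_for(n,t)])
# expected rear bushing: chute origin (.567,-.001), yaw -8.7
a=np.radians(-8.7);X=np.array([.567,-.001,0])+[-.067*np.cos(a),-.067*np.sin(a),.081]
print("expected rear",X,proj("scene",X),proj("side",X))
# upright stud: base & top directions
for p in([.506,.269,.093],[.506,.269,.041]):print(proj("scene",p),proj("side",p))
```

```text
13.2 [ 1.4367376  -0.24282925 -0.31242312] 0.6315071806186978 [0.42409839 0.28118685 0.21772029]
scene mount [([229.0, 255.0], 0.74), ([493.0, 292.0], 0.68)]
scene bushing_rear [([254.0, 313.0], 0.66), ([357.0, 205.0], 0.5)]
side mount [([318.0, 189.0], 0.73), ([320.0, 390.0], 0.57)]
side bushing_rear [([247.0, 226.0], 0.88)]
expected rear [0.50077091 0.00913447 0.081     ] [363.03622456 215.03702403] [375.96376155 254.06400281]
[499.05029812 262.56057333] [322.44662812 371.49193798]
[493.11147847 287.64615348] [321.90433279 386.95262734]
```

View pics/scene9.png

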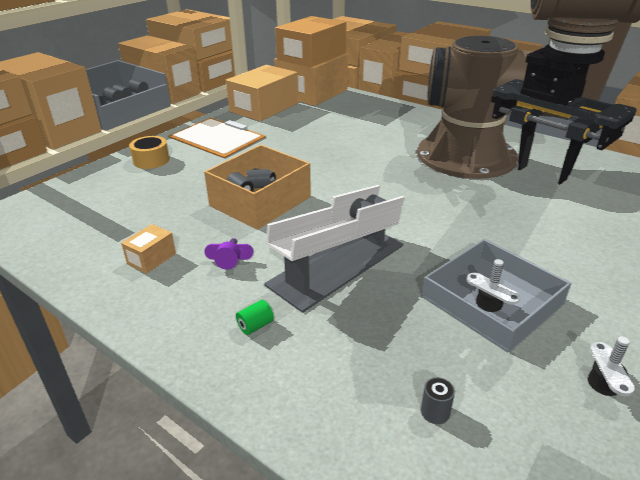

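View pics/side9.png

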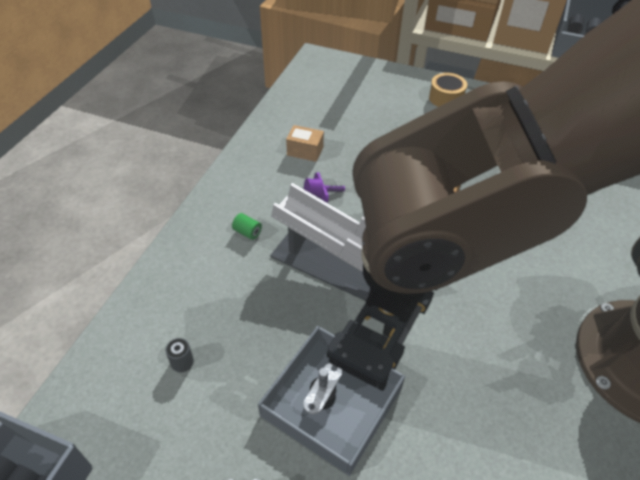

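```bash
python3 -c "
from plant import arm
print(arm.hand_in())"
```

```text
the job is handed in; nothing more can be done
None
```

I lifted the jammed mount out of the chute by its stud and stood it on its rubber foot in the grey tray. I then drew the arm clear and handed in at about 13.3 s.

**Bushings:** As soon as the mount was out, both rolled down. The wrist picture then showed both bushings touching at the low end against the stop. In the last scene picture the chute wall hides most of them; the part that shows is still at the low end. The arm blocked the side camera's view there.

**Mount:** In the last scene picture its stud runs from (494, 287) to (499, 263). An upright stud would project from (493, 288) to (499, 263), so it stands upright, well inside the tray walls.

**What did not go as planned:** The mount kept its 12° lean in the jaws. When I tried to right it against the tray floor, it slid about 12 mm instead. After I opened the jaws it settled upright by itself. The largest wrist force in any reading was about 4 N.

I did not touch any of the look-alikes, the twin mount or the carton.

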